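# Swap the flat battery in the push-push charging dock

## Robot

A 7-joint arm with a two-finger parallel gripper is mounted at the origin on the work surface. World frame = base frame: x ahead of the robot, y to its left, z up, the work surface at z = 0. Lengths are in m, angles in rad, forces in N, time in s.
With the tool pointing down it reaches from about 0.425 to 0.875 m from the base axis. Payload 4.7 kg.
Tool frame: the origin (TCP) lies midway between the tips of the shut fingers; the grasp point (between the pads) lies 19 mm behind it; z points along the fingers, y is the line along which they close (so a half turn about z gives the same grasp; the last joint's range is limited). The gripper opens to 87 mm and grips with 3 to 60 N. Pads are 19 mm wide; open, the fingers measure 117 mm over their backs; the gripper's body (75 mm by 190 mm) begins 51 mm behind the grasp point.
Start: joints at [1.185, 0.321, -0.07, 1.45, 0.023, 1.371, -0.057], TCP at [0.253, -0.599, 0.223] pointing down, gripper open.
Joint ranges: [-2.86, 2.86], [-0.3, 2.09], [-1.38, 1.24], [0.06, 2.45], [-1.56, 4.7], [0.09, 2.05], [-2.69, 2.69]. Speed limits (rad/s): [2.57, 2.57, 3.14, 3.14, 3.14, 3.14, 3.14].

## Interface

Orientations are given as a rotation vector (axis times angle).
In Python, from bench import ctrl gives the robot as it stands. The module is installed in compiled form; this text tells all that it offers.
- The arm moves only by the shell command python3 -m handwheel 'ROWS' [FORCE]. ROWS is JSON, a list of rows, each a list of 7 numbers: the finger opening in m, from 0 to 0.087, then the shift along the tool's x, y, z in m, then the turn, a rotation vector about the tool's x, y, z in degrees. A call has 1 to 12 rows; each row shifts and turns the commanded pose from where the row before left it, along the tool's axes as they then stand; what a row does not reach is not made up. A row lasts 1/8 s, in which the tool goes at most 62.5 mm and 10.7 degrees, less where a joint would pass 70% of its speed; a pose out of reach is approached as far as the arm can. A call is refused whole if a number of a shift passes 0.0625 or a number of a turn 10.7, either way. A call with a gripper value outside its range is refused whole. The fingers move at their own pace and stop on an object; FORCE is the grip in N (left out, the last holds). Time passes only in rows, so rows that do not move let the fingers close. It gives the time, the measured TCP pose, the force, the opening and the grip force at its end, in the units of the state.
- ctrl.get_state(): the state, without advancing time (a new reading comes with each control period).
- ctrl.get_image(name): name is "side" or "top"; returns (picture, depth): 420x560x3 uint8, blue, green, red; 420x560 float32, m along the optical axis (not along the pixel's ray), 0 where there is no reading.
- ctrl.camera_info(name): a dict with "intrinsics" (3x3 intrinsics, pixels), "R" (3x3) and "t" (3): a world point X has camera coordinates R X + t. Camera axes: x right, y down, z forward; pixel columns grow to the right and rows downward; lengths in m; the calibration is good to about 2 mm. A picture is of the moment at which its call begins. camera_info takes no time and is no camera call.
- ctrl.close_job(): hands the job in; it is judged then, once.
The state is a dict: "time": time; "joint_positions": joint angles; "qd": joint speeds; "joint_torque": joint torques, N m; "position": TCP position; "tool_rot": TCP orientation; "ft_force": force on the tool from outside, world axes, zero at the start; "torque": the same for the moment, N m; "grip_width": opening from 0.0 (shut) to 1.0 (fully open); "grip_force": force on a finger pad.
Only numpy, scipy, OpenCV 4.12 (cv2) and the standard library are available. Lean on these libraries where they do the work, as an engineer would, in place of code of your own. Each camera call takes 0.05 s, during which the arm holds its last target. There are 200 camera calls.

## Task

Swap the battery cells in the charging dock: press the flat red-capped cell down until the catch lets go and it pops up, lift it out and stand it upright in the wooden tray. Then put the charged green-capped cell in the bay and press it down until the catch holds it down when you let go. Press gently, by feel, never hard against the stop, and leave the pliers, wax tube and jar where they are.

Things in the scene. Friction and masses are not known exactly. Their poses are not given: they have to be found in the camera images.
- dock: Grey plastic charging dock fixed to the bench, 120 x 100 mm, deck 70 mm high, bay in its middle. Origin: centre of its underside; x along the bay. Push-push catch: press a cell past its caught height up to the solid stop, which differs from dock to dock (4 to 10 mm past) and can only be felt; let up and it is caught. The same press again frees it to rise. Too short a press does nothing.
- mouth (a point): Centre of the bay's opening, level with the deck. Bay 46 (its x) x 32 mm (its y), 3 mm chamfer at the rim, 1 mm clearance to a cell on each side. Mouth, dock, plate and a cell in the bay share one upright axis and yaw. With a cell pressed to the stop, its top lies from 3 mm above to 5 mm below the deck, so the fingers may dip into the bay. Over 25 N on rim or deck does damage.
- lift: Steel floor plate of the bay, 40 x 26 mm, on a damped spring. Origin: centre of its top. Sprung up it lies 28 mm below the mouth (a cell then stands 28 mm proud of the deck); caught, 49 to 51 mm below (cell 5 to 7 mm proud, differing from dock to dock). Pressed slowly (10 mm/s) it takes 2 to 7 N, then the force climbs steeply at a solid stop: 10 N is enough, over 20 N does damage.
- flat_cell: Flat battery cell: upright block 44 (x) x 30 (y) x 56 mm, about 90 g, black with a red cap (upper 18 mm). Origin: centre of its underside. At the start it is held down in the bay by the catch.
- fresh_cell: Charged battery cell of the same size and shape, about 90 g, black with a green cap, standing upright on the bench at the start. Origin: centre of its underside. Fits the bay either way round.
- tray: Open wooden tray fixed to the bench, outside 150 (x) x 120 (y) x 25 mm, walls and floor 4 mm thick. Origin: centre of its underside.
- pliers: Red-handled pliers lying flat, about 135 mm long, 13 mm high. Bystander. Origin near the joint, on the underside; jaws to +x.
- wax_tube: Dark green upright wax rod, 36 mm diameter, 85 mm high. Bystander. Origin: centre of its underside.
- jar: Small glass jar with a steel cap, 52 mm diameter, 60 mm high. Bystander. Origin: centre of its underside.
Mind the look-alikes: they are no part of the job. Leave any purple look-alike of the fresh_cell alone.

How it is judged:
By the outcome, as a careful person would: the job done as asked, in the order asked, and still so for the second after the job is handed in, with the robot touching nothing.
It also fails if it takes over 72 s, if anything falls off the work surface, if the arm or the gripper's body presses on something with over 40 N, if the wrist force passes 120 N, or if a joint passes its speed limit or range.

## Working session

There is one attempt and no reset: what is moved stays moved. The work goes in short steps, Python scripts to look and compute and a shell command to move; the robot and the scene stay as the last step left them, time stands still between calls to the robot, and variables do not carry over. Pictures are saved under pics/ and viewed, at most 10 in all, crops included, and the job is handed in when it is done.

```bash
mkdir -p pics
cat > h.py <<'E'
import numpy as np, cv2
from bench import ctrl
def grab(tag):
    o={}
    for n in("top","side"):
        im,d=ctrl.get_image(n); cv2.imwrite(f"pics/{n}_{tag}.png",im); np.savez(f"pics/{n}_{tag}.npz",im=im,d=d); o[n]=(im,d)
    return o
def load(n,tag):
    z=np.load(f"pics/{n}_{tag}.npz"); return z["im"],z["d"]
def cloud(n,d):
    c=ctrl.camera_info(n);K=np.array(c["intrinsics"]);R=np.array(c["R"]);t=np.array(c["t"])
    v,u=np.mgrid[:d.shape[0],:d.shape[1]]
    P=np.stack([(u-K[0,2])/K[0,0]*d,(v-K[1,2])/K[1,1]*d,d],-1)
    W=(P-t)@R; W[d<=0]=np.nan
    return W
def ray(n,u,v,z):
    c=ctrl.camera_info(n);K=np.array(c["intrinsics"]);R=np.array(c["R"]);t=np.array(c["t"])
    o=-R.T@t; r=R.T@np.linalg.inv(K)@np.array([u,v,1.]); return o+r*(z-o[2])/r[2]
E
python3 - <<'E'
from h import *
o=grab("a"); s=ctrl.get_state(); print({k:np.round(v,3) for k,v in s.items()})
for n in o:
    c=ctrl.camera_info(n); print(n,np.round(-np.array(c["R"]).T@np.array(c["t"]),3),np.round(c["R"],2).tolist(),np.round(c["intrinsics"],0).tolist())
E
```

```text
{'time': np.float64(0.1), 'joint_positions': array([ 1.185,  0.322, -0.07 ,  1.452,  0.023,  1.371, -0.057]), 'qd': array([-0.001, -0.001,  0.   , -0.004,  0.   , -0.001, -0.001]), 'joint_torque': array([ 1.0000e-03, -4.9257e+01, -4.0500e-01, -3.1340e+01, -6.4000e-02,
        4.0000e-02,  0.0000e+00]), 'position': array([ 0.253, -0.598,  0.222]), 'tool_rot': array([-3.077e+00, -6.230e-01,  1.000e-03]), 'ft_force': array([0.373, 0.102, 0.296]), 'torque': array([ 0.004, -0.005,  0.01 ]), 'grip_force': np.float64(0.0), 'grip_width': np.float64(1.0)}
top [0.371 0.003 1.076] [[-0.01, -1.0, 0.0], [-0.98, 0.01, -0.22], [0.22, -0.0, -0.98]] [[484.0, 0.0, 284.0], [0.0, 484.0, 197.0], [0.0, 0.0, 1.0]]
side [ 0.334 -0.667  0.76 ] [[0.94, -0.33, 0.01], [-0.21, -0.64, -0.74], [0.25, 0.69, -0.68]] [[468.0, 0.0, 278.0], [0.0, 468.0, 203.0], [0.0, 0.0, 1.0]]
```

View pics/top_a.png

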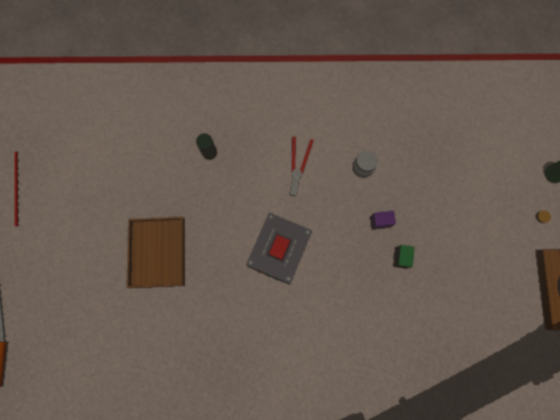

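View pics/side_a.png

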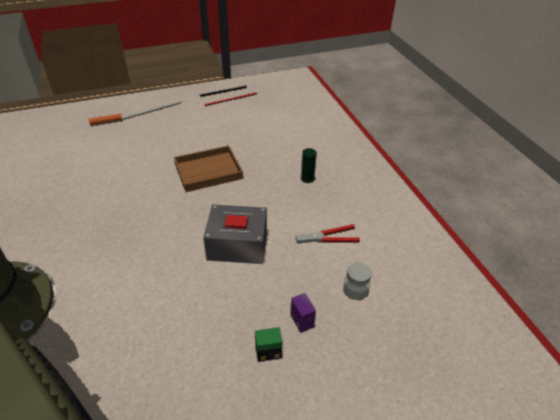

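The top view shows the red-capped cell in the dock (280,248), tray (157,253), pliers (300,165), wax tube (207,146) and jar (366,163). There are two candidate cells. The one at (405,257) is green-capped on a black body, which fits fresh_cell. The one at (384,219) is purple, so it's the look-alike and I'll leave it alone.

Run:
```python
from h import *
im,d=load("top","a"); W=cloud("top",d); hsv=cv2.cvtColor(im,cv2.COLOR_BGR2HSV).astype(int)
def rep(name,m,box,zr=None):
    u0,u1,v0,v1=box; mm=np.zeros(m.shape,bool); mm[v0:v1,u0:u1]=m[v0:v1,u0:u1]
    if zr: mm&=(W[...,2]>zr[0])&(W[...,2]<zr[1])
    P=W[mm]; P=P[~np.isnan(P[:,0])]
    zm=np.median(P[:,2])
    # cast mask pixels onto plane at median height
    r=cv2.minAreaRect((P[:,:2]*1000).astype(np.float32))
    print(name,mm.sum(),"z",np.round(np.percentile(P[:,2],[5,50,95]),4),"ctr",np.round(r[0],1),"size",np.round(r[1],1),"ang",round(r[2],1),"mean",np.round(P[:,:2].mean(0)*1000,1))
H,S,V=hsv[...,0],hsv[...,1],hsv[...,2]
rep("red",((H<8)|(H>172))&(S>150),(255,305,225,270))
rep("green",(H>45)&(H<80)&(S>120),(385,425,235,275))
rep("green_top",(H>45)&(H<80)&(S>120),(385,425,235,275),(.05,.065))
rep("purple_top",(S>60),(365,400,205,232),(.05,.065))
rep("dock",(S>=0),(240,320,205,290),(.06,.08))
rep("tray",(S>=0),(115,200,205,300),(.018,.035))
rep("tray_floor",(S>=0),(115,200,205,300),(.001,.012))
rep("jar",(S>=0),(350,380,145,180),(.05,.07)); rep("pliers",(S>=0),(280,320,130,200),(.006,.03)); rep("wax",(S>=0),(190,225,125,165),(.07,.1))
for n,(x,y,w,h) in {"top":(360,190,80,80),"side":(200,180,160,190)}.items():
    pass
a=cv2.resize(load("top","a")[0][205:290,240:425],None,fx=4,fy=4,interpolation=cv2.INTER_CUBIC)
cv2.imwrite("pics/crop1.png",np.clip(a*1.5,0,255).astype(np.uint8)[:, :800])
```

```text
red 299 z [0.0719 0.0765 0.0796] ctr [488.7  10.1] size [28.7 42.9] ang 66.7 mean [487.9  10. ]
green 205 z [0.0534 0.0569 0.0597] ctr [ 469.2 -256.4] size [24.5 38.3] ang 78.6 mean [ 469.3 -256.4]
green_top 205 z [0.0534 0.0569 0.0597] ctr [ 469.2 -256.4] size [24.5 38.3] ang 78.6 mean [ 469.3 -256.4]
purple_top 269 z [0.0527 0.0567 0.0594] ctr [ 550.5 -214.8] size [27.9 43.3] ang 5.0 mean [ 550.1 -214.4]
dock 2745 z [0.0677 0.0708 0.0766] ctr [489.5  10.6] size [100.1 120.6] ang 66.5 mean [488.5  10.8]
tray 558 z [0.0192 0.0248 0.0282] ctr [487.3 280.5] size [150.7 122. ] ang 2.5 mean [488.2 284.1]
tray_floor 4831 z [0.0013 0.0037 0.0077] ctr [489.7 282.7] size [214.9 190.3] ang 1.6 mean [487.5 280.1]
jar 357 z [0.0561 0.0606 0.0633] ctr [ 679.1 -182.5] size [45.4 44.8] ang 52.3 mean [ 678.1 -181.9]
pliers 485 z [0.0073 0.0118 0.0157] ctr [685. -38.] size [139.3  80.9] ang 9.1 mean [681.3 -33.4]
wax 237 z [0.0765 0.085  0.0886] ctr [717.4 170.7] size [34.4 34.8] ang 89.6 mean [716.2 170.5]
```

View pics/crop1.png

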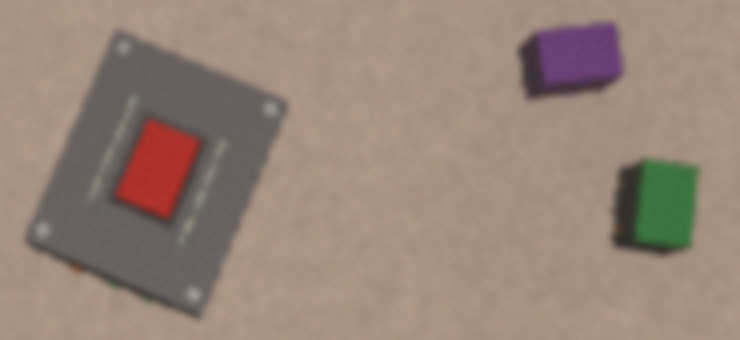

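The enlarged crop confirms it: the green-capped cell has a black body and the purple one stands apart. The measured heights also fit: cell top 57 mm, deck 71 mm, red cap about 6 mm proud, dock 100x120 mm.

```bash
cat >> h.py <<'E'
from scipy.spatial.transform import Rotation as Rt
def to(x,y,z,yaw):
    """shift (tool axes after turning to yaw) and tool-z turn needed, mm/deg; yaw = world angle of tool x, tool down"""
    s=ctrl.get_state(); R=Rt.from_rotvec(s["tool_rot"]).as_matrix()
    a=np.radians(yaw); T=np.array([[np.cos(a),np.sin(a),0],[np.sin(a),-np.cos(a),0],[0,0,-1]])
    dw=np.array([x,y,z])-s["position"]
    turn=np.degrees(Rt.from_matrix(R.T@T).as_rotvec())
    print("t",round(s["time"],2),"turn(tool)",turn.round(2),"shift now-axes",(R.T@dw*1000).round(1),"shift after-turn",(T.T@dw*1000).round(1),"F",np.round(s["ft_force"],2),"pos",np.round(s["position"],4),"w",round(float(s["grip_width"]),3))
E
python3 - <<'E'
from h import *
for n,box in(("top",(385,425,235,275)),("side",(245,295,320,365))):
    im,d=load(n,"a"); W=cloud(n,d); H,S,V=[a.astype(int) for a in cv2.split(cv2.cvtColor(im,cv2.COLOR_BGR2HSV))]
    u0,u1,v0,v1=box; m=np.zeros(d.shape,bool); m[v0:v1,u0:u1]=True
    z=W[...,2]; m&=(H>40)&(H<85)&(S>80)&(V>25)
    if n=="side": m&=z>.053
    v,u=np.nonzero(m); Q=np.array([ray(n,a,b,.056)[:2]*1000 for a,b in zip(u,v)],np.float32)
    print(n,len(Q),cv2.minAreaRect(Q))
im,d=load("top","a")
m=np.zeros(d.shape,bool);H,S,V=[a.astype(int) for a in cv2.split(cv2.cvtColor(im,cv2.COLOR_BGR2HSV))]
m[225:270,255:305]=(((H<8)|(H>172))&(S>120))[225:270,255:305]; v,u=np.nonzero(m)
print("red",cv2.minAreaRect(np.array([ray("top",a,b,.076)[:2]*1000 for a,b in zip(u,v)],np.float32)))
to(.489,.0103,.20,66.6)
E
```

```text
top 291 ((469.4102478027344, -255.5699920654297), (29.941844940185547, 43.348976135253906), 80.89677429199219)
side 385 ((470.2137451171875, -257.7008056640625), (30.44478416442871, 42.612159729003906), 79.77088928222656)
red ((488.1881408691406, 10.015817642211914), (30.93678092956543, 45.150421142578125), 66.63726043701172)
t 0.1 turn(tool) [-1.000e-01 -3.000e-02 -4.369e+01] shift now-axes [ 454.5 -468.6   22.3] shift after-turn [652.4 -24.9  21.6] F [0.37 0.1  0.3 ] pos [ 0.2528 -0.5983  0.2216] w 1.0
```

```bash
python3 -m handwheel '[[0,0,0,0,0,0,-10.6],[0,0.03,0,0,0,0,-10.6],[0,0.04,0,0,0,0,-10.6],[0,0.05,0,0,0,0,-10.6],[0,0.055,-0.004,0,0,0,0],[0,0.055,-0.004,0,0,0,0],[0,0.055,-0.004,0,0,0,0],[0,0.055,-0.004,0,0,0,0],[0,0.055,-0.004,0,0,0,0],[0,0.055,-0.004,0,0,0,0],[0,0.055,0,0,0,0,0],[0,0,0,0,0,0,0]]' 10; python3 -c "
from h import *
to(.489,.0103,.10,66.6)"
```

```text
time: 1.6
position: [0.4762, -0.1483, 0.2226]
tool_rot: [-2.637, -1.707, -0.002]
ft_force: [-0.6, 0.0, -0.6]
grip_width: 0.006
grip_force: 0.0
t 1.6 turn(tool) [ 0.01 -0.09 -0.77] shift now-axes [149.8 -53.3 122.8] shift after-turn [150.7 -51.2 122.6] F [-0.64  0.05 -0.63] pos [ 0.4762 -0.1483  0.2226] w 0.006
```

```bash
python3 -m handwheel '[[0,0,0,0,0,0,-0.7],[0,0.05,-0.017,0.03,0,0,0],[0,0.05,-0.017,0.03,0,0,0],[0,0.035,-0.012,0.03,0,0,0],[0,0.015,-0.005,0.022,0,0,0],[0,0,0,0,0,0,0],[0,0,0,0,0,0,0]]' 10; python3 -c "
from h import *
grab('b')
to(.489,.0103,.08,66.6)
for n in('top','side'):
  im=load(n,'b')[0]; b=(200,150,160,130) if n=='top' else (170,130,160,130)
"
python3 - <<'E'
import cv2,numpy as np
a=cv2.imread('pics/side_b.png')[110:280,150:370]; cv2.imwrite('pics/crop2.png',np.clip(cv2.resize(a,None,fx=3.5,fy=3.5)*1.5,0,255).astype(np.uint8)[:600,:800])
E
```

```text
time: 2.48
position: [0.4895, 0.0019, 0.1112]
tool_rot: [2.636, 1.707, 0.0]
ft_force: [-0.6, -0.1, 0.3]
grip_width: 0.007
grip_force: 0.0
t 2.58 turn(tool) [ 0.11  0.01 -0.76] shift now-axes [ 7.1 -4.2 31.6] shift after-turn [ 7.2 -4.  31.6] F [ 0.39 -0.1   0.53] pos [0.4899 0.0021 0.1116] w 0.004
```

View pics/crop2.png

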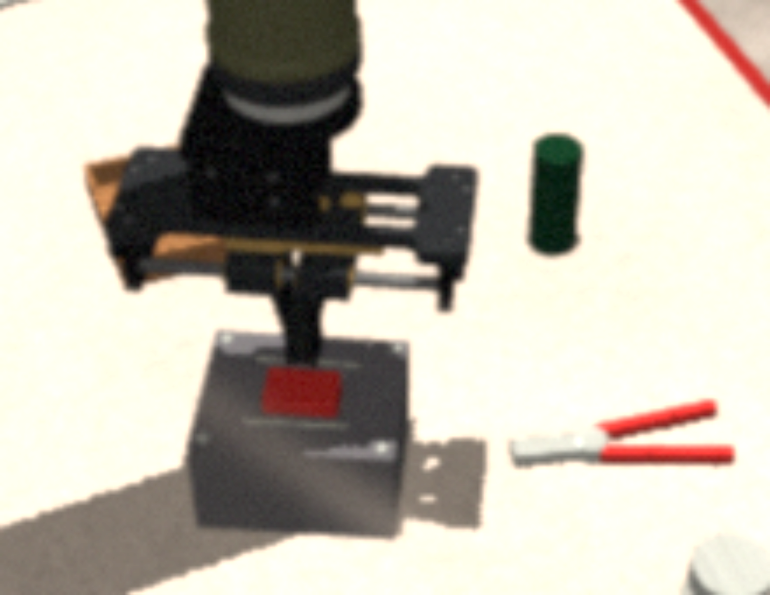

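The shut fingers hang above the red cap (crop about 300,390), so I'll centre and descend to just above it.

```bash
python3 -m handwheel '[[0,0,0,0,0,0,-0.8],[0,0.007,-0.004,0,0,0,0],[0,0,0,0.012,0,0,0],[0,0,0,0.012,0,0,0],[0,0,0,0,0,0,0],[0,0,0,0,0,0,0]]' 10; python3 -c "
from h import *
to(.489,.0103,.0765,66.6)"
```

```text
time: 3.32
position: [0.488, 0.0121, 0.0863]
tool_rot: [-2.622, -1.729, 0.0]
ft_force: [0.1, 0.1, -0.2]
grip_width: 0.004
grip_force: 0.0
t 3.33 turn(tool) [-0.03  0.    0.21] shift now-axes [-1.3  1.6  9.8] shift after-turn [-1.3  1.6  9.8] F [ 0.06  0.08 -0.21] pos [0.488  0.0121 0.0863] w 0.004
```

```bash
python3 -m handwheel '[[0,0,0,0.0015,0,0,0],[0,0,0,0.0015,0,0,0],[0,0,0,0.0012,0,0,0],[0,0,0,0.0012,0,0,0],[0,0,0,0.0012,0,0,0],[0,0,0,0.0012,0,0,0],[0,0,0,0.0012,0,0,0],[0,0,0,0.0012,0,0,0]]'
```

```text
time: 4.32
position: [0.4881, 0.0121, 0.0762]
tool_rot: [2.623, 1.73, -0.0]
ft_force: [0.7, -0.7, 0.7]
grip_width: 0.008
grip_force: 0.3
```

```bash
python3 -m handwheel '[[0,0,0,0.001,0,0,0],[0,0,0,0.001,0,0,0],[0,0,0,0.001,0,0,0]]'
```

```text
time: 4.7
position: [0.4882, 0.0121, 0.0738]
tool_rot: [2.622, 1.729, -0.0]
ft_force: [-1.4, -0.7, 5.0]
grip_width: 0.005
grip_force: 2.8
```

```bash
python3 -m handwheel '[[0,0,0,0.001,0,0,0],[0,0,0,0.001,0,0,0]]'
```

```text
time: 4.95
position: [0.4882, 0.0121, 0.0719]
tool_rot: [2.622, 1.729, -0.0]
ft_force: [-1.9, 1.2, 6.2]
grip_width: 0.009
grip_force: 2.9
```

```bash
python3 -m handwheel '[[0,0,0,0.001,0,0,0]]'
```

```text
time: 5.08
position: [0.4882, 0.0121, 0.0709]
tool_rot: [2.622, 1.729, -0.0]
ft_force: [-2.8, 0.8, 5.0]
grip_width: 0.009
grip_force: 3.0
```

```bash
python3 -m handwheel '[[0,0,0,0.001,0,0,0]]'
```

```text
time: 5.2
position: [0.4882, 0.0121, 0.0699]
tool_rot: [2.622, 1.729, -0.0]
ft_force: [-3.7, -0.3, 7.8]
grip_width: 0.004
grip_force: 4.0
```

```bash
python3 -m handwheel '[[0,0,0,0.0008,0,0,0]]'
```

```text
time: 5.32
position: [0.4883, 0.0122, 0.0695]
tool_rot: [2.622, 1.729, -0.0]
ft_force: [-2.7, 0.5, 11.3]
grip_width: 0.003
grip_force: 5.9
```

```bash
python3 -m handwheel '[[0,0,0,0,0,0,0]]'
```

```text
time: 5.45
position: [0.4883, 0.0122, 0.0696]
tool_rot: [2.622, 1.729, -0.0]
ft_force: [-3.3, 0.7, 10.0]
grip_width: 0.005
grip_force: 4.8
```

```bash
python3 -m handwheel '[[0,0,0,-0.002,0,0,0],[0,0,0,-0.003,0,0,0],[0,0,0,-0.004,0,0,0],[0,0,0,-0.005,0,0,0],[0,0,0,-0.005,0,0,0],[0,0,0,-0.005,0,0,0],[0,0,0,-0.006,0,0,0],[0,0,0,-0.02,0,0,0],[0,0,0,-0.04,0,0,0],[0,0,0,0,0,0,0]]'
cat > red.py <<'E'
from h import *
import sys
o=grab(sys.argv[1])
for n in("top","side"):
    im,d=o[n];W=cloud(n,d);H,S,V=[a.astype(int) for a in cv2.split(cv2.cvtColor(im,cv2.COLOR_BGR2HSV))]
    m=((H<8)|(H>172))&(S>120)&(abs(W[...,0]-.489)<.06)&(abs(W[...,1]-.01)<.06)
    P=W[m]; print(n,m.sum(),np.percentile(P,[5,50,95],axis=0).round(4).tolist() if m.sum() else '')
to(.489,.0103,.085,66.6)
E
python3 red.py c
```

```text
time: 6.7
position: [0.4905, 0.0121, 0.1616]
tool_rot: [2.619, 1.727, 0.007]
ft_force: [0.3, -1.1, -0.4]
grip_width: 0.001
grip_force: 0.0
top 8 [[0.5277, -0.0241, 0.546], [0.5313, -0.0104, 0.5502], [0.5325, -0.0097, 0.5517]]
side 446 [[0.455, -0.019, 0.0789], [0.4877, 0.0031, 0.0972], [0.5122, 0.0231, 0.4744]]
t 6.8 turn(tool) [0.05 0.02 0.19] shift now-axes [-1.1  1.3 73.7] shift after-turn [-1.1  1.3 73.7] F [-0.5   0.72 -0.78] pos [0.4882 0.0118 0.1587] w 0.007
```

The cell popped up, with its cap top at about 0.098. Next I'll open, descend around it and grip.

```bash
python3 -m handwheel '[[0.087,-0.001,0.001,0,0,0,0],[0.087,0,0,0,0,0,0],[0.087,0,0,0,0,0,0],[0.087,0,0,0,0,0,0],[0.087,0,0,0.025,0,0,0],[0.087,0,0,0.025,0,0,0],[0.087,0,0,0.02,0,0,0],[0.087,0,0,0.01,0,0,0],[0.087,0,0,0.004,0,0,0],[0.087,0,0,0,0,0,0]]' 8; python3 -c "
from h import *
to(.489,.0103,.0745,66.6)"
```

```text
time: 8.05
position: [0.4889, 0.0108, 0.0749]
tool_rot: [2.622, 1.729, 0.001]
ft_force: [0.7, -0.2, 0.3]
grip_width: 0.982
grip_force: 0.0
t 8.05 turn(tool) [ 0.03 -0.01  0.21] shift now-axes [-0.4  0.2  0.4] shift after-turn [-0.4  0.2  0.4] F [ 0.67 -0.15  0.27] pos [0.4889 0.0108 0.0749] w 0.982
```

```bash
python3 -m handwheel '[[0.04,0,0,0,0,0,0],[0.04,0,0,0,0,0,0],[0.04,0,0,0,0,0,0],[0.04,0,0,0,0,0,0],[0.04,0,0,0,0,0,0],[0.04,0,0,0,0,0,0]]' 8
```

```text
time: 8.8
position: [0.4886, 0.0107, 0.0745]
tool_rot: [2.623, 1.73, -0.0]
ft_force: [-0.9, 0.2, 0.2]
grip_width: 0.504
grip_force: 8.0
```

```bash
python3 -m handwheel '[[0.04,0,0,0,0,0,0],[0.04,0,0,-0.005,0,0,0],[0.04,0,0,-0.01,0,0,0],[0.04,0,0,-0.015,0,0,0],[0.04,0,0,-0.02,0,0,0],[0.04,0,0,-0.025,0,0,0],[0.04,0,0,-0.015,0,0,0],[0.04,0.02,-0.008,0,0,0,0],[0.04,0.035,-0.015,0,0,0,0],[0.04,0.04,-0.017,0,0,0,0],[0.04,0.04,-0.017,0,0,0,0]]' 15; python3 -m handwheel '[[0.04,0.04,-0.017,0,0,0,0],[0.04,0.035,-0.015,0,0,0,0],[0.04,0.025,-0.011,0,0,0,0],[0.04,0.013,-0.006,0,0,0,0],[0.04,0,0,0,0,0,0],[0.04,0,0,0,0,0,0]]'; python3 -c "
from h import *
to(.487,.2805,.05,66.6)
grab('d')"
```

```text
time: 10.18
position: [0.4894, 0.1583, 0.165]
tool_rot: [2.623, 1.728, 0.001]
ft_force: [0.3, 0.2, -1.0]
grip_width: 0.506
grip_force: 15.0
time: 10.92
position: [0.4893, 0.2788, 0.1644]
tool_rot: [2.623, 1.727, -0.001]
ft_force: [-0.6, -0.3, -1.4]
grip_width: 0.507
grip_force: 15.0
t 10.93 turn(tool) [0.03 0.07 0.11] shift now-axes [  0.8  -2.8 114.4] shift after-turn [  0.6  -2.8 114.4] F [-0.55 -0.26 -1.42] pos [0.4893 0.2788 0.1644] w 0.507
```

View pics/side_d.png

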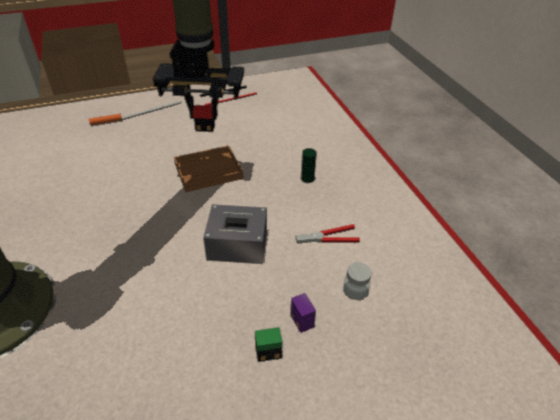

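The red cell is held upright above the tray at (204,118), and the bay at (237,222) is empty. Lowering now.

```bash
python3 -m handwheel '[[0.04,0,-0.002,0.02,0,0,0],[0.04,0,0,0.03,0,0,0],[0.04,0,0,0.03,0,0,0],[0.04,0,0,0.02,0,0,0],[0.04,0,0,0.012,0,0,0],[0.04,0,0,0.006,0,0,0],[0.04,0,0,0.003,0,0,0],[0.04,0,0,0.002,0,0,0],[0.04,0,0,0.001,0,0,0],[0.04,0,0,0.001,0,0,0],[0.04,0,0,0.001,0,0,0],[0.04,0,0,0,0,0,0]]'
```

```text
time: 12.52
position: [0.487, 0.2812, 0.0385]
tool_rot: [2.623, 1.73, -0.0]
ft_force: [0.2, 0.2, -0.8]
grip_width: 0.503
grip_force: 15.0
```

```bash
python3 -m handwheel '[[0.04,0,0,0.0007,0,0,0],[0.04,0,0,0.0007,0,0,0],[0.04,0,0,0,0,0,0]]'
```

```text
time: 12.9
position: [0.487, 0.2812, 0.037]
tool_rot: [2.623, 1.73, -0.0]
ft_force: [0.4, -0.1, -0.8]
grip_width: 0.505
grip_force: 15.0
```

```bash
python3 -m handwheel '[[0.04,0,0,0.0005,0,0,0],[0.04,0,0,0.0005,0,0,0]]'
```

```text
time: 13.15
position: [0.4871, 0.2813, 0.0366]
tool_rot: [2.622, 1.729, -0.0]
ft_force: [-1.4, -1.4, 5.4]
grip_width: 0.502
grip_force: 15.0
```

```bash
python3 -m handwheel '[[0.04,0,0,-0.0005,0,0,0],[0.087,0,0,0,0,0,0],[0.087,0,0,0,0,0,0],[0.087,0,0,0,0,0,0],[0.087,0,0,-0.02,0,0,0],[0.087,0,0,-0.03,0,0,0],[0.087,0,0,-0.04,0,0,0],[0.087,0,0,-0.03,0,0,0],[0.087,0,0,0,0,0,-7],[0.087,0,0,0,0,0,-7],[0.087,0,0,0,0,0,0]]'; python3 -c "
from h import *
to(.4698,-.2565,.05,80.5)"
```

```text
time: 14.52
position: [0.4873, 0.2815, 0.1579]
tool_rot: [2.393, 2.035, 0.002]
ft_force: [0.8, 0.7, 1.0]
grip_width: 0.999
grip_force: 0.0
t 14.53 turn(tool) [ 0.07 -0.04  0.24] shift now-axes [-533.9   69.2  107.7] shift after-turn [-533.5   71.6  107.9] F [0.79 0.72 1.03] pos [0.4873 0.2815 0.1579] w 0.999
```

```bash
python3 -m handwheel '[[0.087,-0.03,0.004,0,0,0,0],[0.087,-0.05,0.0065,0,0,0,0],[0.087,-0.05,0.0065,0,0,0,0],[0.087,-0.05,0.0065,0,0,0,0],[0.087,-0.05,0.0065,0,0,0,0],[0.087,-0.05,0.0065,0,0,0,0],[0.087,-0.05,0.0065,0,0,0,0],[0.087,-0.05,0.0065,0,0,0,0],[0.087,-0.05,0.0065,0,0,0,0],[0.087,-0.05,0.0065,0,0,0,0],[0.087,-0.035,0.0045,0,0,0,0],[0.087,-0.015,0.002,0,0,0,0]]'; python3 -m handwheel '[[0.087,0,0,0,0,0,0],[0.087,0,0,0,0,0,0]]' 10;python3 -c "
from h import *
o=grab('e')
to(.4698,-.2565,.034,80.5)
im,d=load('top','e');W=cloud('top',d);H,S,V=[a.astype(int) for a in cv2.split(cv2.cvtColor(im,cv2.COLOR_BGR2HSV))]
m=((H<8)|(H>172))&(S>120)&(abs(W[...,0]-.489)<.06)&(abs(W[...,1]-.28)<.05)
print(m.sum(),np.nanmedian(W[m],axis=0).round(3))"
```

```text
time: 16.02
position: [0.4701, -0.2551, 0.1571]
tool_rot: [2.397, 2.03, 0.0]
ft_force: [0.0, 1.1, -0.2]
grip_width: 1.0
grip_force: 0.0
time: 16.27
position: [0.4711, -0.2509, 0.1569]
tool_rot: [-2.39, -2.039, -0.001]
ft_force: [0.3, -1.0, -0.4]
grip_width: 0.998
grip_force: 0.0
t 16.38 turn(tool) [ 0.01 -0.01  0.45] shift now-axes [ -5.5  -0.4 122.9] shift after-turn [ -5.5  -0.3 122.9] F [-0.05  0.36 -0.7 ] pos [ 0.471  -0.2511  0.1569] w 0.999
330 [0.486 0.278 0.06 ]
```

```bash
python3 -m handwheel '[[0.087,-0.0055,0,0.02,0,0,0.4],[0.087,0,0,0.03,0,0,0],[0.087,0,0,0.03,0,0,0],[0.087,0,0,0.025,0,0,0],[0.087,0,0,0.013,0,0,0],[0.087,0,0,0.005,0,0,0],[0.087,0,0,0,0,0,0],[0.04,0,0,0,0,0,0],[0.04,0,0,0,0,0,0],[0.04,0,0,0,0,0,0],[0.04,0,0,0,0,0,0],[0.04,0,0,0,0,0,0]]' 8;python3 -m handwheel '[[0.04,0,0,0,0,0,0],[0.04,0,0,0,0,0,0]]' 20
python3 -c "
from h import *
to(.4887,.0106,.165,66.6)"
```

```text
time: 17.88
position: [0.4696, -0.2585, 0.0337]
tool_rot: [2.399, 2.028, -0.0]
ft_force: [-0.0, -0.6, 0.7]
grip_width: 0.523
grip_force: 0.0
time: 18.12
position: [0.4697, -0.2585, 0.0337]
tool_rot: [2.399, 2.028, -0.0]
ft_force: [0.6, -0.6, 0.0]
grip_width: 0.505
grip_force: 20.0
t 18.12 turn(tool) [1.000e-02 1.000e-02 1.381e+01] shift now-axes [ 268.5  -26.1 -131.4] shift after-turn [ 254.5  -89.4 -131.3] F [ 0.55 -0.61  0.02] pos [ 0.4697 -0.2585  0.0337] w 0.505
```

```bash
python3 -m handwheel '[[0.04,0,0,-0.01,0,0,0],[0.04,0,0,-0.02,0,0,0],[0.04,0,0,-0.03,0,0,0],[0.04,0,0,-0.03,0,0,0],[0.04,0,0,-0.025,0,0,0],[0.04,0,0,-0.012,0,0,0],[0.04,0,0,0,0,0,7],[0.04,0,0,0,0,0,6.8],[0.04,0.03,-0.0105,0,0,0,0],[0.04,0.045,-0.016,0,0,0,0],[0.04,0.05,-0.0175,0,0,0,0],[0.04,0.05,-0.0175,0,0,0,0]]';python3 -m handwheel '[[0.04,0.04,-0.014,0,0,0,0],[0.04,0.025,-0.009,0,0,0,0],[0.04,0.013,-0.004,0,0,0,0],[0.04,0,0,0,0,0,0],[0.04,0,0,0,0,0,0],[0.04,0,0,0,0,0,0]]'
python3 - <<'E'
from h import *
o=grab("f"); to(.4887,.0106,.12,66.6)
p=ctrl.get_state()["position"]
for n in o:
    im,d=o[n];W=cloud(n,d);H,S,V=[a.astype(int) for a in cv2.split(cv2.cvtColor(im,cv2.COLOR_BGR2HSV))]
    m=(H>40)&(H<85)&(S>80)&(V>20)&(np.linalg.norm(W[...,:2]-p[:2],axis=-1)<.06)
    P=W[m]; a=np.radians(66.6); X=np.array([np.cos(a),np.sin(a)]); Y=np.array([np.sin(a),-np.cos(a)])
    if len(P): 
        q=P[:,:2]-p[:2]; print(n,len(P),"toolx",np.percentile(q@X*1e3,[2,10,50,90,98]).round(1),"tooly",np.percentile(q@Y*1e3,[2,50,98]).round(1),"z",np.percentile(P[:,2],[2,50,98]).round(4))
a=o["side"][0][90:260,150:370]; cv2.imwrite('pics/crop3.png',np.clip(cv2.resize(a,None,fx=3.5,fy=3.5)*1.5,0,255).astype(np.uint8)[:600,:800])
E
```

```text
time: 19.62
position: [0.4822, -0.0717, 0.1604]
tool_rot: [-2.626, -1.724, 0.001]
ft_force: [0.7, 1.0, -0.3]
grip_width: 0.506
grip_force: 20.0
time: 20.38
position: [0.4888, 0.0075, 0.1605]
tool_rot: [2.628, 1.722, -0.001]
ft_force: [-0.0, -0.6, -0.4]
grip_width: 0.506
grip_force: 20.0
t 20.48 turn(tool) [-0.01  0.01 -0.08] shift now-axes [ 2.4 -1.1 40.6] shift after-turn [ 2.4 -1.1 40.6] F [ 0.17 -0.55 -0.86] pos [0.4888 0.008  0.1606] w 0.508
side 413 toolx [-13.7 -12.6  -9.4  10.3  15.3] tooly [-21.2   1.3  24.2] z [0.1633 0.1816 0.1896]
```

View pics/crop3.png

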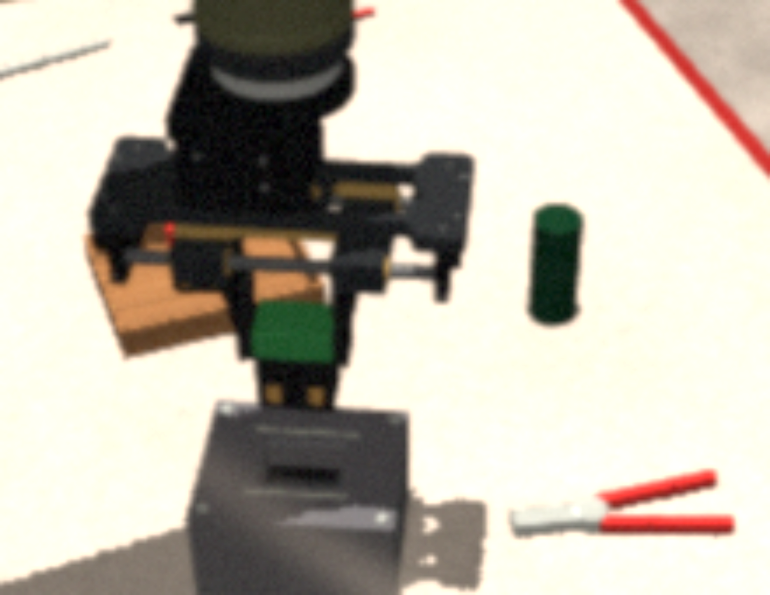

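The green cell is held above the bay at crop (290,330), with the bay opening at (300,473). I'll measure its offset in the hand against the dock using the same camera.

Run:
```python
from h import *
a=np.radians(66.6); X=np.array([np.cos(a),np.sin(a)]); Y=np.array([np.sin(a),-np.cos(a)])
p=np.array([.4888,.0079])
im,d=load("side","f");W=cloud("side",d);H,S,V=[a.astype(int) for a in cv2.split(cv2.cvtColor(im,cv2.COLOR_BGR2HSV))]
m=(H>40)&(H<85)&(S>80)&(V>20)&(np.linalg.norm(W[...,:2]-p,axis=-1)<.06)
z=W[...,2]; q=(W[...,:2]-p)*1e3
f=m&(z<.178)&(z>.166); t=m&(z>.180)
print("front",f.sum(),np.median(q[f]@X),np.std(q[f]@X),"slope",np.polyfit(q[f]@Y,q[f]@X,1))
print("top z",np.median(z[t]))
v,u=np.nonzero(m&(z>.1795)); Q=np.array([ray("side",i,j,np.median(z[t]))[:2] for i,j in zip(u,v)])
q2=(Q-p)*1e3; print("top face toolx",np.percentile(q2@X,[1,50,99]),"tooly",np.percentile(q2@Y,[1,50,99]))
r=cv2.minAreaRect((Q*1e3).astype(np.float32)); print(r)
im,d=load("side","a");W=cloud("side",d);H,S,V=[a.astype(int) for a in cv2.split(cv2.cvtColor(im,cv2.COLOR_BGR2HSV))]
k=np.zeros(d.shape,bool);k[205:240,215:260]=True
m=k&((H<8)|(H>172))&(S>120);v,u=np.nonzero(m)
Q=np.array([ray("side",i,j,.0755)[:2] for i,j in zip(u,v)]); q2=(Q-p)*1e3
print("red toolx",np.percentile(q2@X,[1,50,99]),"tooly",np.percentile(q2@Y,[1,50,99]),cv2.minAreaRect((Q*1e3).astype(np.float32)))
# dock deck in side view
dk=(abs(W[...,2]-.070)<.004)&(np.linalg.norm(W[...,:2]-np.array([.489,.01]),axis=-1)<.09); 
print("deck",cv2.minAreaRect((W[dk][:,:2]*1e3).astype(np.float32)))
ff=(W[...,2]<.06)&(W[...,2]>.015)&(np.linalg.norm(W[...,:2]-np.array([.489,.01]),axis=-1)<.075)
qq=(W[...,:2]-p)*1e3; print("dock front toolx",np.median((qq[ff]@X)[abs(qq[ff]@Y)<45]))
```

```text
front 115 -11.574807062689798 1.5096734809754866 slope [ 9.70039802e-03 -1.14377786e+01]
top z 0.1827690706443772
top face toolx [-15.37720285  -0.35488473  16.59376303] tooly [-21.99427523   0.60272326  23.41363282]
((636.0894165039062, 461.2273254394531), (987.0720825195312, 45.698760986328125), 72.02983856201172)
red toolx [-18.87740885  -1.00825387  17.73521577] tooly [-21.97046578   0.08010678  22.41089065] ((488.6413269042969, 7.346057891845703), (37.60694885253906, 45.38692855834961), 66.74932861328125)
deck ((488.9786071777344, 11.479019165039062), (106.14741516113281, 120.46764373779297), 66.45841979980469)
dock front toolx -46.15334343073763
```

```bash
python3 -m handwheel '[[0.04,0.0004,-0.0011,0.01,0,0,0],[0.04,0,0,0.02,0,0,0],[0.04,0,0,0.015,0,0,0],[0.04,0,0,0.006,0,0,0],[0.04,0,0,0.002,0,0,0],[0.04,0,0,0.0015,0,0,0],[0.04,0,0,0.0015,0,0,0],[0.04,0,0,0,0,0,0]]'
python3 -c "
from h import *
to(.4887,.0106,.0757,66.6)"
```

```text
time: 21.48
position: [0.4881, 0.0097, 0.1048]
tool_rot: [2.625, 1.725, 0.0]
ft_force: [0.1, 0.3, -0.2]
grip_width: 0.505
grip_force: 20.0
t 21.48 turn(tool) [0.02 0.   0.01] shift now-axes [ 1.1  0.2 29.1] shift after-turn [ 1.   0.2 29.1] F [ 0.11  0.31 -0.16] pos [0.4881 0.0097 0.1048] w 0.505
```

```bash
python3 -m handwheel '[[0.04,-0.0008,0,0,0,0,0],[0.04,0,0,0.001,0,0,0],[0.04,0,0,0.001,0,0,0],[0.04,0,0,0.001,0,0,0]]'
```

```text
time: 21.98
position: [0.4876, 0.009, 0.1015]
tool_rot: [2.626, 1.725, -0.0]
ft_force: [0.1, 0.3, -0.4]
grip_width: 0.504
grip_force: 20.0
```

```bash
python3 -m handwheel '[[0.04,0,0,0.001,0,0,0],[0.04,0,0,0.001,0,0,0]]'
```

```text
time: 22.22
position: [0.4876, 0.009, 0.0995]
tool_rot: [2.626, 1.725, -0.0]
ft_force: [0.2, 0.7, -0.2]
grip_width: 0.502
grip_force: 20.0
```

```bash
python3 -m handwheel '[[0.04,0,0,0.001,0,0,0],[0.04,0,0,0.001,0,0,0],[0.04,0,0,0.001,0,0,0]]'
```

```text
time: 22.6
position: [0.4876, 0.009, 0.0966]
tool_rot: [2.626, 1.725, -0.0]
ft_force: [-0.8, 0.4, -0.0]
grip_width: 0.503
grip_force: 20.0
```

```bash
python3 -m handwheel '[[0.04,0,0,0.0015,0,0,0],[0.04,0,0,0.0015,0,0,0],[0.04,0,0,0.0015,0,0,0],[0.04,0,0,0.0015,0,0,0]]'
```

```text
time: 23.1
position: [0.4877, 0.009, 0.0905]
tool_rot: [2.626, 1.725, -0.0]
ft_force: [0.8, -0.6, -0.0]
grip_width: 0.505
grip_force: 20.0
```

Inside the bay with no contact force. I'll continue to the plate, expected at TCP 0.0757.

```bash
python3 -m handwheel '[[0.04,0,0,0.002,0,0,0],[0.04,0,0,0.002,0,0,0],[0.04,0,0,0.002,0,0,0],[0.04,0,0,0.002,0,0,0],[0.04,0,0,0.0015,0,0,0],[0.04,0,0,0.0015,0,0,0],[0.04,0,0,0.0015,0,0,0],[0.04,0,0,0,0,0,0]]'
```

```text
time: 24.1
position: [0.4876, 0.009, 0.078]
tool_rot: [-2.626, -1.725, 0.0]
ft_force: [-0.1, 0.4, -1.3]
grip_width: 0.502
grip_force: 20.0
```

```bash
python3 -m handwheel '[[0.04,0,0,0.0015,0,0,0],[0.04,0,0,0,0,0,0],[0.087,0,0,0,0,0,0],[0.087,0,0,0,0,0,0],[0.087,0,0,0,0,0,0],[0.087,0,0,-0.015,0,0,0],[0.087,0,0,-0.02,0,0,0],[0.087,0.001,0,-0.015,0,0,0],[0.087,0,0,0,0,0,0]]';python3 -m handwheel '[[0,0,0,0,0,0,0],[0,0,0,0,0,0,0],[0,0,0,0,0,0,0],[0,0,0,0,0,0,0],[0,0,0,0,0,0,0],[0,0,0,0,0,0,0],[0,0,0,0,0,0,0],[0,0,0,0,0,0,0]]' 10
python3 - <<'E'
from h import *
to(.4887,.0106,.098,66.6)
a=grab("g")["side"][0][130:270,150:370]; cv2.imwrite('pics/crop4.png',np.clip(cv2.resize(a,None,fx=3.5,fy=3.5)*1.5,0,255).astype(np.uint8)[:600,:800])
E
```

```text
time: 25.22
position: [0.4893, 0.01, 0.1283]
tool_rot: [2.624, 1.724, 0.003]
ft_force: [-0.6, -0.0, -1.0]
grip_width: 0.999
grip_force: 0.0
time: 26.22
position: [0.4881, 0.0099, 0.1266]
tool_rot: [2.626, 1.725, -0.0]
ft_force: [0.1, -0.2, 0.2]
grip_width: 0.17
grip_force: 0.0
t 26.23 turn(tool) [0.01 0.01 0.01] shift now-axes [ 0.9  0.3 28.6] shift after-turn [ 0.9  0.3 28.6] F [ 0.1  -0.21  0.15] pos [0.4881 0.0099 0.1266] w 0.17
```

View pics/crop4.png

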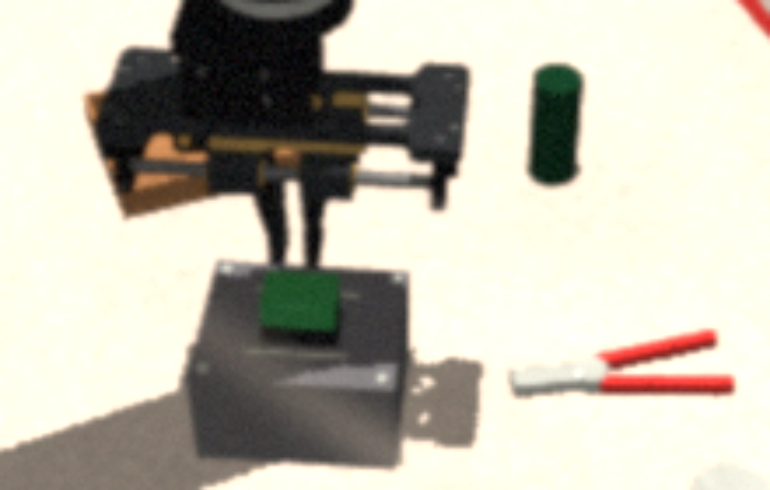

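The green cell sits proud in the bay at crop (300,300). Now shut the fingers and approach to press. The stop should be at TCP ≈ 0.0695.

```bash
python3 -m handwheel '[[0,0.001,0,0,0,0,0],[0,0,0,0,0,0,0],[0,0,0,0,0,0,0],[0,0,0,0.01,0,0,0],[0,0,0,0.01,0,0,0],[0,0,0,0.004,0,0,0],[0,0,0,0.0015,0,0,0],[0,0,0,0.0015,0,0,0],[0,0,0,0.0012,0,0,0],[0,0,0,0.0012,0,0,0],[0,0,0,0.0012,0,0,0],[0,0,0,0.0012,0,0,0]]'; python3 -m handwheel '[[0,0,0,0.0012,0,0,0],[0,0,0,0.0012,0,0,0],[0,0,0,0.0012,0,0,0],[0,0,0,0.0012,0,0,0]]'
```

```text
time: 27.82
position: [0.4887, 0.0108, 0.0951]
tool_rot: [2.625, 1.725, 0.001]
ft_force: [-0.2, -0.5, 3.7]
grip_width: 0.007
grip_force: 1.7
time: 28.32
position: [0.4887, 0.0108, 0.0901]
tool_rot: [2.625, 1.725, 0.001]
ft_force: [-0.6, 0.0, 4.1]
grip_width: 0.006
grip_force: 2.0
```

```bash
python3 -m handwheel '[[0,0,0,0.0012,0,0,0],[0,0,0,0.0012,0,0,0],[0,0,0,0.0012,0,0,0],[0,0,0,0.0012,0,0,0],[0,0,0,0.0012,0,0,0],[0,0,0,0.0012,0,0,0],[0,0,0,0.0012,0,0,0],[0,0,0,0.0012,0,0,0]]'
```

```text
time: 29.32
position: [0.4886, 0.0108, 0.0805]
tool_rot: [2.625, 1.725, 0.0]
ft_force: [-0.4, -0.8, 4.9]
grip_width: 0.005
grip_force: 2.6
```

```bash
python3 -m handwheel '[[0,0,0,0.0012,0,0,0],[0,0,0,0.0012,0,0,0],[0,0,0,0.0012,0,0,0],[0,0,0,0.0012,0,0,0],[0,0,0,0.0012,0,0,0]]'
```

```text
time: 29.95
position: [0.4886, 0.0108, 0.0746]
tool_rot: [2.625, 1.725, 0.0]
ft_force: [-0.3, -0.6, 4.6]
grip_width: 0.002
grip_force: 2.9
```

```bash
python3 -m handwheel '[[0,0,0,0.001,0,0,0],[0,0,0,0.001,0,0,0]]'
```

```text
time: 30.2
position: [0.4886, 0.0108, 0.0726]
tool_rot: [2.625, 1.725, 0.0]
ft_force: [-0.7, -0.5, 6.9]
grip_width: 0.003
grip_force: 3.0
```

```bash
python3 -m handwheel '[[0,0,0,0.001,0,0,0],[0,0,0,0.001,0,0,0]]'
```

```text
time: 30.45
position: [0.4886, 0.0108, 0.0706]
tool_rot: [2.625, 1.725, 0.0]
ft_force: [-0.4, -0.4, 6.9]
grip_width: 0.003
grip_force: 3.2
```

```bash
python3 -m handwheel '[[0,0,0,0.0008,0,0,0]]'
```

```text
time: 30.58
position: [0.4886, 0.0109, 0.07]
tool_rot: [2.625, 1.725, 0.0]
ft_force: [-1.2, 0.8, 9.4]
grip_width: 0.008
grip_force: 4.8
```

```bash
python3 -m handwheel '[[0,0,0,0.0005,0,0,0]]'
```

```text
time: 30.7
position: [0.4887, 0.0109, 0.0698]
tool_rot: [2.625, 1.725, -0.0]
ft_force: [-2.2, 0.3, 10.3]
grip_width: 0.002
grip_force: 5.7
```

The stop is felt at 10.3 N, same height as before. Letting up.

```bash
python3 -m handwheel '[[0,0,0,0,0,0,0],[0,0,0,-0.002,0,0,0],[0,0,0,-0.0015,0,0,0],[0,0,0,-0.0015,0,0,0],[0,0,0,-0.0015,0,0,0],[0,0,0,-0.002,0,0,0],[0,0,0,-0.003,0,0,0],[0,0,0,0,0,0,0]]'
```

```text
time: 31.7
position: [0.488, 0.0108, 0.0804]
tool_rot: [-2.625, -1.725, 0.001]
ft_force: [-0.5, 0.7, 0.2]
grip_width: 0.009
grip_force: 0.0
```

```bash
python3 -m handwheel '[[0,0,0,-0.02,0,0,0],[0,0,0,-0.04,0,0,0],[0,0,0,-0.05,0,0,0],[0,-0.05,0,0,0,0,0],[0,-0.055,0,0,0,0,0],[0,-0.055,0,0,0,0,0],[0,-0.05,0,0,0,0,0],[0,0,0,0,0,0,0],[0,0,0,0,0,0,0]]'
python3 - <<'E'
from h import *
o=grab("z"); im,d=o["top"];W=cloud("top",d);H,S,V=[a.astype(int) for a in cv2.split(cv2.cvtColor(im,cv2.COLOR_BGR2HSV))]
g=(H>40)&(H<85)&(S>80)&(V>20)&(np.linalg.norm(W[...,:2]-[.489,.0105],axis=-1)<.05)
r=((H<8)|(H>172))&(S>120)&(np.linalg.norm(W[...,:2]-[.487,.28],axis=-1)<.05)
for m in(g,r): print(m.sum(),np.nanmedian(W[m],axis=0).round(4))
cv2.imwrite("pics/final.png",np.clip(o["side"][0]*1.4,0,255).astype(np.uint8)); to(.489,.01,.1,66.6)
E
```

```text
time: 32.83
position: [0.4051, -0.1812, 0.1904]
tool_rot: [-2.625, -1.725, -0.0]
ft_force: [1.6, 1.3, 0.5]
grip_width: 0.003
grip_force: 0.0
304 [0.4878 0.0101 0.0762]
328 [0.4872 0.278  0.06  ]
t 32.92 turn(tool) [-0.01 -0.01  0.15] shift now-axes [207.9   1.4  90.6] shift after-turn [208.    0.9  90.6] F [0.46 0.6  0.63] pos [ 0.4056 -0.1805  0.1906] w 0.0
```

View pics/final.png

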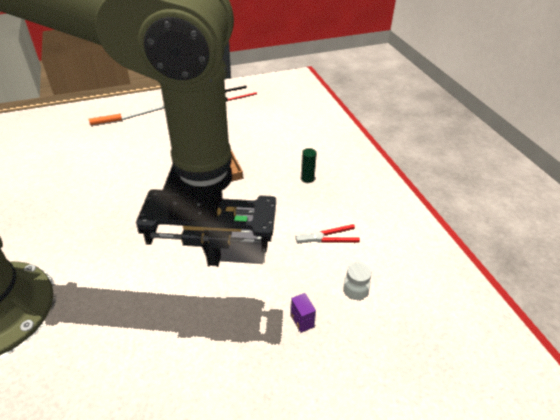

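The green cap lies at 76 mm, about 6 mm proud, so the catch holds it. The red cell stands in the tray with its top at 60 mm. The bystanders are where they were, and the robot touches nothing.

```bash
python3 -c "
from bench import ctrl
print(ctrl.close_job())"
```

```text
the job is handed in; nothing more can be done
None
```

The cells are swapped and the job is handed in after about 33 s: the red-capped cell stands upright in the tray, and the catch holds the green-capped cell down in the bay; pressing read at most 11.3 N, and the pliers, wax tube and jar were not touched.

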